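Index the parts carousel and load the fuse pack through the flap gate

ROBOT

A 6-joint arm with a two-finger parallel gripper is mounted at the origin on a cart in front of the work surface, level with it; the furniture and walls round the work are solid. World frame = base frame: x ahead of the robot, y to its left, z up, the work surface at z = 0. Lengths are in m, angles in degrees, forces in N, time in s.
With the tool pointing down it reaches from about 0.25 to 0.775 m from the base axis. Payload 4 kg.
Tool frame: the origin (TCP) lies at the very end of the fingers, on their centre line; the grasp point (between the pads) lies 19 mm behind it; z points along the fingers, y is the line along which they close (so a half turn about z gives the same grasp; the last joint's range is limited). The gripper opens to 94 mm and grips with 3 to 60 N. Pads are 16 mm wide; open, the fingers measure 119 mm over their backs; the gripper's body (75 mm by 177 mm) begins 78 mm behind the grasp point.
Start: joints at [57.347, 4.996, 78.535, -0, 96.463, -5.907], TCP at [0.248, 0.491, 0.166] pointing down, gripper open.
Joint ranges: [-177.83, 177.83], [-43.37, 116.18], [15.69, 146.23], [-61.86, 241.86], [9.47, 152.12], [-147.06, 147.06]. Speed limits (degrees/s): [159.86, 159.86, 180, 180, 180, 180].

INTERFACE

Orientations are given as a 3x3 rotation matrix whose columns are the frame's x, y, z axes.
In Python, from workcell import bot gives the robot as it stands. The module is installed in compiled form; this text tells all that it offers.
- The arm moves only by the shell command python3 -m creep 'ROWS' [FORCE]. ROWS is JSON, a list of rows, each an object of numbers: "dx", "dy", "dz": the shift along the tool's x, y, z as a fraction of full scale; "ax", "ay", "az": the turn, a rotation vector about the tool's x, y, z as a fraction of full scale; "fingers": the closure, from 0 (fully open) to 1 (shut). A call has exactly 5 rows; each row is the pose to reach, as a shift and turn from the pose commanded when the call began, along the tool's axes at that moment; what a row does not reach only later rows make up. Full scale, the value 1, is 300 mm for a shift and 90 degrees for a turn. A row lasts 1/12 s, in which the tool goes at most 41.7 mm and 7.16 degrees, less where a joint would pass 70% of its speed; a pose out of reach is approached as far as the arm can. A call with a number of a shift or a turn outside -1 to 1 is refused whole. A call with a gripper value outside its range is refused whole. The fingers move at their own pace and stop on an object; FORCE is the grip in N (left out, the last holds). Time passes only in rows, so rows that repeat a pose let the fingers close, or fill a call up. It gives the time, the measured TCP pose, the force, the opening and the grip force at its end, in the units of the state.
- bot.observe(): the state, without advancing time (a new reading comes with each control period).
- bot.read_camera(name): name is "side" or "top"; returns (picture, depth): 420x560x3 uint8, red, green, blue; 420x560 float32, m along the optical axis (not along the pixel's ray), 0 where there is no reading.
- bot.calibration(name): a dict with "fx", "fy", "cx", "cy" (pixels), "pose" (4x4, takes a point from camera to world coordinates). Camera axes: x right, y down, z forward; pixel columns grow to the right and rows downward; lengths in m; the calibration is good to about 2 mm. A picture is of the moment at which its call begins. calibration takes no time and is no camera call.
- bot.finish_job(): hands the job in; it is judged then, once.
The state is a dict: "clock": time; "joints": joint angles; "joint_velocities": joint speeds; "tau": joint torques, N m; "tool_pos": TCP position; "eef_rot": TCP orientation; "wrist_force": force on the tool from outside, world axes, zero at the start; "ft_torque": the same for the moment, N m; "opening": opening from 0.0 (shut) to 1.0 (fully open); "gripper_force": force on a finger pad.
Only numpy, scipy, OpenCV 4.12 (cv2) and the standard library are available. Lean on these libraries where they do the work, as an engineer would, in place of code of your own. Each camera call takes 0.05 s, during which the arm holds its last target. There are 200 camera calls.

TASK

Turn the parts carousel by its black knob until the empty yellow bay squarely faces the gate with the orange spring flaps, then slide the cream fuse pack lengthwise in along the metal apron, through the flaps and fully home, pressing until you feel it stop firmly (about 5 to 15 newtons) against the back of that bay without ramming it. Leave the pack lying flat in the yellow bay, the bay still facing the gate, both flaps sprung shut behind the pack, and the objects standing around undisturbed.

Things in the scene. Friction and masses are not known exactly. Their poses are not given: they have to be found in the camera images.
- carousel: The whole round parts carousel, fixed at a varying place and heading. Origin: on its turning axis at worktop level; its x points from the gate to the axis. White round wall and grey base, 137 mm outer radius. A clear cover, top 43 mm above the worktop, lies over the bays, save for a slot open above, 49 mm wide, from the gate 37 mm inward, where closed fingers pointing down can follow the pack in.
- gate (a point): Middle of the gate in the wall, at the level of the carousel floor and apron (14 mm above the worktop). x points level into the carousel, straight to the turning axis 131 mm away; y left when looking in; z up. Opening 49 mm wide between grey posts (12 mm thick along x, top 29 mm above the floor). The home pack's centre is 55.5 mm inside the gate, its outer end 30.5 mm inside.
- apron (a point): Middle of the flat bare metal loading apron outside the gate, on its surface, 14 mm above the worktop, 67 mm out from the gate; axes as the gate's. Apron 100 mm wide, no rims, ending 111 mm out from the gate. Near the gate two upright aluminium cheeks, 20 mm high, 3 mm thick, make a funnel 80 mm wide inside at 36 mm out from the gate, 52 mm wide at 5 mm out.
- empty_bay (a point): In the empty bay (yellow floor, two side walls 44 mm apart, 22 mm high): where the fuse pack's centre lies when home against the bay's back wall; 75.5 mm from the turning axis, 8 mm above the floor. Axes turn with the turntable: negative x points out through the bay's mouth, z up. The pack's long side lies along this x. The other five bays hold parts fixed in them.
- turntable (a joint): Angle of the turntable (rad), anticlockwise positive seen from above; the yellow bay faces the gate squarely at 0 and equally at 6.283. Starts between 1.3 and 4.98; turns either way with about 0.06 N m of friction and stays where it is left.
- knob_grip (a point): On the turning axis, 80 mm above the worktop: height to grip the round black fluted knob, 40 mm across, from 50 to 94 mm above the worktop, fixed on the turntable. Below it (46 to 50 mm) a white dial, 68 mm across, whose yellow patch points to the empty bay; axes turn with the turntable.
- pack_center (a point): Cream cardboard fuse pack: solid box 30 mm (own x) x 50 mm (own y, long side) x 16 mm high, about 20 to 50 g, lying flat and loose on the worktop. Point: its centre, half-way up; axes of the box.
- flap_left (a joint): Left orange spring flap of the gate (looking in): stiff leaf 23 mm wide, 2.5 mm thick, 23 mm high, on an upright hinge at the left post; 0 shut, swings only inward, to 1.57 rad. About 1 N opens it; a weak spring shuts it when nothing is in its way. A pack whose outer end is less than 23 mm inside the gate can hold it open.
- flap_right (a joint): Right orange spring flap, mirror image of the left one; 0 shut, inward to 1.57 rad.
- flux_bottle: Bystander, loose: white bottle with red neck, 38 mm across, 118 mm high. Origin at the centre of its underside.
- solder_reel: Bystander, loose: grey solder reel lying flat, 53 mm across, 24 mm high. Origin at the centre of its underside.
- heat_sink: Bystander, loose: grey finned heat sink, 30 x 35 x 18 mm. Origin at the centre of its underside.

How it is judged:
By the outcome, as a careful person would: the job done as asked, in the order asked, and still so for the second after the job is handed in, with the robot touching nothing.
It also fails if it takes over 64 s, if anything falls off the work surface, if the arm or the gripper's body presses on something with over 40 N, if the wrist force passes 120 N, or if a joint passes its speed limit or range.

## Working session

There is one attempt and no reset: what is moved stays moved. The work goes in short steps, Python scripts to look and compute and a shell command to move; the robot and the scene stay as the last step left them, time stands still between calls to the robot, and variables do not carry over. Pictures are saved under pics/ and viewed, at most 10 in all, crops included, and the job is handed in when it is done.

```bash
mkdir -p pics; cat > h.py <<'E'
from workcell import bot
import numpy as np, cv2
def snap(n,tag):
    im,d=bot.read_camera(n); cv2.imwrite(f'pics/{tag}.png',im[:,:,::-1]); np.savez(f'{tag}.npz',im=im,d=d); return im,d
def cloud(n,d):
    c=bot.calibration(n); v,u=np.mgrid[:d.shape[0],:d.shape[1]]
    P=np.stack([(u-c['cx'])/c['fx']*d,(v-c['cy'])/c['fy']*d,d],-1)
    T=np.array(c['pose']); return P@T[:3,:3].T+T[:3,3]
E
python3 - <<'E'
from h import *
for n in('top','side'):
    im,d=snap(n,n+'0'); c=bot.calibration(n); print(n,c['fx'],np.round(c['pose'],3).tolist())
s=bot.observe(); print(np.round(s['eef_rot'],3).tolist(),s['tool_pos'],s['clock'],s['opening'])
E
```

```text
top 438.11248965247916 [[-0.023, -0.984, 0.176, 0.431], [-0.999, 0.028, 0.027, -0.072], [-0.032, -0.175, -0.984, 1.026], [0.0, 0.0, 0.0, 1.0]]
side 520.4565848873285 [[-0.975, -0.092, 0.204, 0.397], [-0.224, 0.458, -0.861, 0.818], [-0.014, -0.884, -0.467, 0.557], [0.0, 0.0, 0.0, 1.0]]
[[-0.893, 0.45, -0.001], [0.45, 0.893, -0.002], [0.0, -0.002, -1.0]] [0.24723991 0.49066453 0.16505055] 0.1 1.0005823862104144
```

View pics/top0.png

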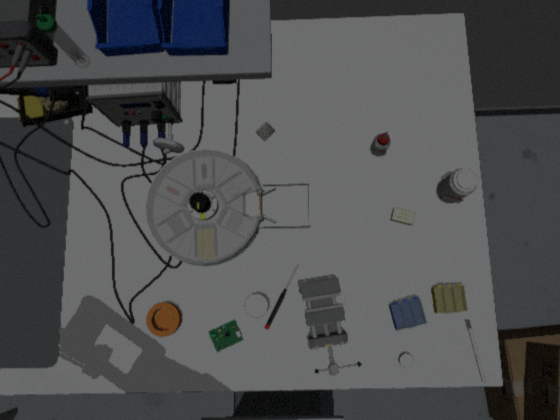

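View pics/side0.png

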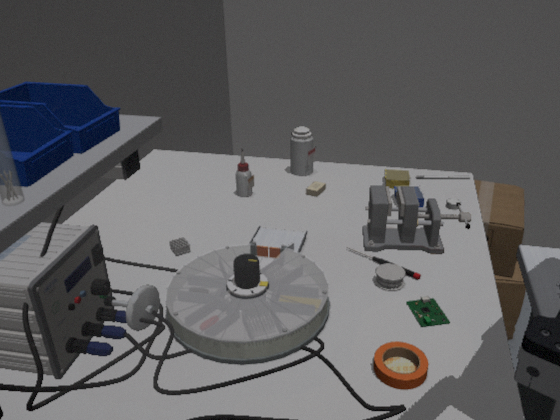

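The top view shows the carousel with the knob at (202,203), the gate at (262,205), the apron running to (309,205), the yellow bay at about (206,243) and the pack at (403,215). Next I measure these points.

```bash
python3 - <<'E'
from h import *
z=np.load('top0.npz'); im,d=z['im'],z['d']; P=cloud('top',d); H=P[...,2]
def f(n,u0,u1,v0,v1,lo,hi,sel=None):
    Q=P[v0:v1,u0:u1]; m=(Q[...,2]>lo)&(Q[...,2]<hi)&(d[v0:v1,u0:u1]>0)
    if sel is not None: m&=sel(im[v0:v1,u0:u1].astype(int))
    p=Q[m]; 
    if len(p)<4: print(n,len(p));return
    r=cv2.minAreaRect(p[:,:2].astype(np.float32)*1000); print(n,len(p),'med',np.round(np.median(p,0),4),'rect',np.round(r[0],1),np.round(r[1],1),round(r[2],1))
f('knob',180,225,180,225,.085,.105)
f('dial',180,225,180,225,.044,.056)
f('cover',130,275,140,275,.035,.05)
f('apron',275,315,175,235,.009,.02)
f('pack',385,422,200,230,.009,.03)
f('sink',250,282,115,145,.009,.03)
f('reel',240,275,287,322,.006,.04)
f('bottle',370,395,125,160,.09,.14)
f('can',440,480,160,205,.05,.2)
f('orange',255,270,185,225,.01,.06,lambda i:i[...,0]-i[...,2]>40)
f('yellow',180,230,180,225,.04,.06,lambda i:i[...,0]-i[...,2]>60)
# tall map
for v in range(0,420,28): print(v,' '.join('%4d'%(1000*H[v,u]) if d[v,u] else '  --' for u in range(0,560,28)))
big=cv2.resize(im[125:275,130:320,::-1],None,fx=4.2,fy=4,interpolation=cv2.INTER_CUBIC); cv2.imwrite('pics/c1.png',np.clip(big*1.5,0,255))
E
```

```text
knob 276 med [0.6246 0.1458 0.0941] rect [625.  146.2] [41.7 40. ] 44.6
dial 808 med [0.6239 0.1412 0.0463] rect [630.8 149.1] [103.3 104.8] 89.7
cover 9646 med [0.6226 0.1525 0.0434] rect [647.4 134.6] [308.9 299.6] 6.0
apron 1442 med [ 0.6223 -0.0554  0.014 ] rect [623.3 -56.5] [ 79.3 104.2] 89.5
pack 292 med [ 0.5918 -0.3139  0.0158] rect [ 592.  -314.2] [49.9 30.3] 73.4
sink 112 med [0.811  0.003  0.0161] rect [811.    3.3] [29.2 34.9] 45.2
reel 494 med [0.3937 0.0264 0.0246] rect [393.   22.7] [76.4 54.7] 72.8
bottle 18 med [ 0.7586 -0.2674  0.1017] rect [ 758.3 -267. ] [6.8 4.4] 68.2
can 839 med [ 0.643  -0.4174  0.1073] rect [ 648.6 -426.5] [58.8 57. ] 70.9
orange 17 med [0.6198 0.0156 0.0395] rect [622.1  15.6] [ 0.6 39.6] 89.6
yellow 12 med [0.597  0.1469 0.0512] rect [596.5 146.9] [4.9 9.8] 88.1
0  355  357  280  262  268  270  293  268  323  266   40   32   32   26   20   18   11   10    4    4
28  366  361  382  267  269  268  285  267   --  266    0   -1    0    2   -1   -1    1 -115 -125 -127
56  302  319  278  291  264  267  265  265  266  265    2    0   -1    3    0 
[... 689 characters left out ...]
44   45    2    0    1    0   -2   -1    3   -3   -2 -753 -757
280    3    2    2    1    1    4    1    0    1    0    1   11  109    1   -1    0   -1   -3 -751 -748
308    3    3    0    0    0    1   20    0   -1   27    4   82  106    0   25   27   23    0 -743 -747
336    4    1    0   --   -2    0   -1    1    5    2    0   10   88    2   -2    0    0   -2 -535 -491
364    6    1    2    1    0    2    0    4    0    1    0    0   65    0    1    0    0    3 -533 -434
392    3    0   -1    0    1    0 -747 -753 -743 -433 -426 -422 -750 -752 -744 -750 -740 -753 -553 -429[ WARN:0@0.108] global loadsave.cpp:1063 imwrite_ Unsupported depth image for selected encoder is fallbacked to CV_8U.
```

View pics/c1.png

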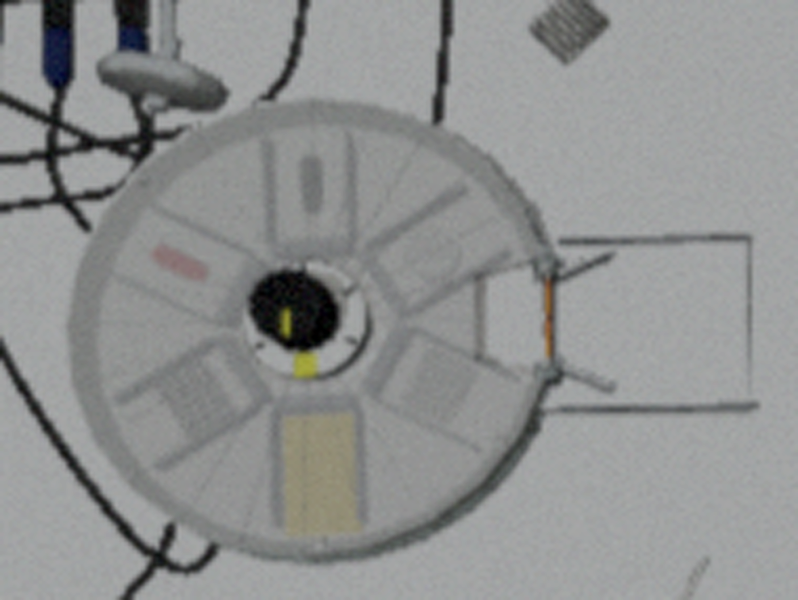

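The crop shows the apron edges from (560,241) to (750,237) and from (540,409) to (757,407), the flaps at (548,315), the gate posts at (547,265) and (547,372), and the yellow bay centre at about (320,472).

```bash
cat >> h.py <<'E'
def px(n,u,v,z):
    c=bot.calibration(n);T=np.array(c['pose']); r=T[:3,:3]@np.array([(u-c['cx'])/c['fx'],(v-c['cy'])/c['fy'],1]); return T[:3,3]+r*(z-T[2,3])/r[2]
def go(x,y,z,h):
    s=bot.observe();R=np.array(s['eef_rot']);p=np.array(s['tool_pos']); t=R.T@(np.array([x,y,z])-p)/.3
    hd=np.degrees(np.arctan2(R[1,1],R[0,1])); dh=(hd-h+90)%180-90
    print('t',round(s['clock'],2),'pos',np.round(p,4),'head',round(hd,2),'F',np.round(s['wrist_force'],1),'op',round(s['opening'],3),'| d',np.round(t,4),'az',round(dh/90,4))
E
python3 - <<'E'
from h import *
z=np.load('top0.npz'); im,d=z['im'],z['d']
q=lambda a,b,h:px('top',130+(a+.5)/4.2-.5,125+(b+.5)/4-.5,h)
for n,a,b,h in [('apA',560,241,.014),('apA2',750,237,.014),('apB',540,409,.014),('apB2',757,407,.014),('postL',547,265,.043),('postR',547,372,.043),('bayL',285,472,.014),('bayR',358,472,.014),('bayi',320,412,.014),('bayo',322,532,.014),('dialy',305,364,.05)]: print(n,np.round(q(a,b,h),4))
P=cloud('top',d); m=(P[...,2]>.036)&(P[...,2]<.05); m[:,:130]=0;m[:,266:]=0;m[:148]=0;m[270:]=0
pts=P[m][:,:2]; 
from scipy.optimize import least_squares
hull=cv2.convexHull((pts*1000).astype(np.float32))[:,0]
r=least_squares(lambda c:np.hypot(*(hull-c[:2]).T)-c[2],[625,146,137],loss='soft_l1'); print('circle',r.x)
go(.625,.146,.165,0)
E
```

```text
apA [0.6741 0.0103 0.014 ]
apA2 [ 0.6732 -0.097   0.014 ]
apB [0.5737 0.0228 0.014 ]
apB2 [ 0.5716 -0.0977  0.014 ]
postL [0.6531 0.0153 0.043 ]
postR [0.5908 0.0161 0.043 ]
bayL [0.5405 0.1651 0.014 ]
bayR [0.5395 0.1243 0.014 ]
bayi [0.5753 0.1459 0.014 ]
bayo [0.5052 0.1441 0.014 ]
dialy [0.5979 0.1466 0.05  ]
circle [625.78604762 147.14059538 134.62137725]
t 0.1 pos [0.2472 0.4907 0.1651] head 63.25 F [ 0.9 -0.1 -0.2] op 1.001 | d [-1.6415e+00 -4.5920e-01  8.0000e-04] az 0.7028
```

```bash
python3 -m creep '[{"dx":-0.13,"dy":-0.036,"az":0.07,"fingers":0},{"dx":-0.26,"dy":-0.072,"az":0.14,"fingers":0},{"dx":-0.39,"dy":-0.108,"az":0.21,"fingers":0},{"dx":-0.52,"dy":-0.144,"az":0.28,"fingers":0},{"dx":-0.65,"dy":-0.18,"az":0.35,"fingers":0}]' 20; python3 -c "
from h import *
go(.625,.146,.165,0)"
```

```text
t 0.1 pos [0.2472 0.4907 0.1651] head 63.25 F [ 0.9 -0.1 -0.2] op 1.001 | d [-1.6415e+00 -4.5920e-01  8.0000e-04] az 0.7028invalid input at $[0]: expected keys dx, dy, dz, ax, ay, az, fingers
```

All seven keys are needed in every row.

```bash
python3 -m creep '[{"dx":-0.13,"dy":-0.036,"dz":0,"ax":0,"ay":0,"az":0.07,"fingers":0},{"dx":-0.26,"dy":-0.072,"dz":0,"ax":0,"ay":0,"az":0.14,"fingers":0},{"dx":-0.39,"dy":-0.108,"dz":0,"ax":0,"ay":0,"az":0.21,"fingers":0},{"dx":-0.52,"dy":-0.144,"dz":0,"ax":0,"ay":0,"az":0.28,"fingers":0},{"dx":-0.65,"dy":-0.18,"dz":0,"ax":0,"ay":0,"az":0.35,"fingers":0}]' 20; python3 -c "
from h import *
go(.625,.146,.165,0)"
```

```text
clock: 0.52
tool_pos: [0.3981, 0.3537, 0.1656]
eef_rot: [[-0.522, 0.853, -0.001], [0.853, 0.522, -0.0], [-0.0, -0.001, -1.0]]
wrist_force: [-0.6, 0.8, -0.2]
opening: 1.0
gripper_force: 0.0
t 0.52 pos [0.3981 0.3537 0.1656] head 31.48 F [-0.6  0.8 -0.2] op 1.0 | d [-0.9855  0.2835  0.0017] az 0.3498
```

```bash
python3 -m creep '[{"dx":-0.12,"dy":0.035,"dz":0,"ax":0,"ay":0,"az":0.07,"fingers":0},{"dx":-0.24,"dy":0.07,"dz":0,"ax":0,"ay":0,"az":0.14,"fingers":0},{"dx":-0.36,"dy":0.105,"dz":0,"ax":0,"ay":0,"az":0.21,"fingers":0},{"dx":-0.48,"dy":0.14,"dz":0,"ax":0,"ay":0,"az":0.28,"fingers":0},{"dx":-0.6,"dy":0.173,"dz":0,"ax":0,"ay":0,"az":0.35,"fingers":0}]' >/dev/null; python3 -c "
from h import *
go(.625,.146,.12,0)"
```

```text
t 0.93 pos [0.5371 0.2279 0.1655] head -0.07 F [0.2 0.2 0.2] op 0.998 | d [-0.2725  0.2936  0.1513] az -0.0008
```

```bash
python3 -m creep '[{"dx":-0.09,"dy":0.097,"dz":0,"ax":0,"ay":0,"az":0,"fingers":0},{"dx":-0.18,"dy":0.194,"dz":0,"ax":0,"ay":0,"az":0,"fingers":0},{"dx":-0.272,"dy":0.293,"dz":0.05,"ax":0,"ay":0,"az":0,"fingers":0},{"dx":-0.272,"dy":0.293,"dz":0.12,"ax":0,"ay":0,"az":0,"fingers":0},{"dx":-0.272,"dy":0.293,"dz":0.15,"ax":0,"ay":0,"az":0,"fingers":0}]' >/dev/null; python3 -c "
from h import *
go(.625,.146,.061,0)"
```

```text
t 1.35 pos [0.6241 0.1458 0.1166] head 0.04 F [ 0.3 -0.  -0.4] op 0.999 | d [0.0009 0.0043 0.1853] az 0.0005
```

```bash
python3 -m creep '[{"dx":0,"dy":0.003,"dz":0.06,"ax":0,"ay":0,"az":0,"fingers":0},{"dx":0,"dy":0.003,"dz":0.13,"ax":0,"ay":0,"az":0,"fingers":0},{"dx":0,"dy":0.003,"dz":0.19,"ax":0,"ay":0,"az":0,"fingers":0},{"dx":0,"dy":0.003,"dz":0.19,"ax":0,"ay":0,"az":0,"fingers":0.5},{"dx":0,"dy":0.003,"dz":0.19,"ax":0,"ay":0,"az":0,"fingers":1}]' 20 ; python3 -m creep '[{"dx":0,"dy":0,"dz":0,"ax":0,"ay":0,"az":0,"fingers":1},{"dx":0,"dy":0,"dz":0,"ax":0,"ay":0,"az":0,"fingers":1},{"dx":0,"dy":0,"dz":0,"ax":0,"ay":0,"az":0,"fingers":1},{"dx":0,"dy":0,"dz":0,"ax":0,"ay":0,"az":0,"fingers":1},{"dx":0,"dy":0,"dz":0,"ax":0,"ay":0,"az":0,"fingers":1}]' 20
```

```text
clock: 1.77
tool_pos: [0.6235, 0.1491, 0.0627]
eef_rot: [[-0.006, 1.0, -0.004], [1.0, 0.006, -0.0], [-0.0, -0.004, -1.0]]
wrist_force: [0.5, 0.3, 0.9]
opening: 0.889
gripper_force: 0.0
clock: 2.18
tool_pos: [0.6259, 0.1484, 0.0651]
eef_rot: [[-0.004, 1.0, 0.002], [1.0, 0.004, 0.0], [0.0, 0.002, -1.0]]
wrist_force: [0.4, 0.5, 0.3]
opening: 0.539
gripper_force: 0.0
```

```bash
python3 -m creep '[{"dx":0,"dy":0,"dz":0,"ax":0,"ay":0,"az":0,"fingers":1},{"dx":0,"dy":0,"dz":0,"ax":0,"ay":0,"az":0,"fingers":1},{"dx":0,"dy":0,"dz":0,"ax":0,"ay":0,"az":0,"fingers":1},{"dx":0,"dy":0,"dz":0,"ax":0,"ay":0,"az":0,"fingers":1},{"dx":0,"dy":0,"dz":0,"ax":0,"ay":0,"az":0,"fingers":1}]' 20;  python3 -c "
from h import *
go(.625,.146,.061,88)"
```

```text
clock: 2.6
tool_pos: [0.6254, 0.1482, 0.064]
eef_rot: [[-0.004, 1.0, -0.0], [1.0, 0.004, 0.0], [0.0, -0.0, -1.0]]
wrist_force: [0.2, 0.1, 0.2]
opening: 0.188
gripper_force: 0.0
t 2.6 pos [0.6254 0.1482 0.064 ] head 0.25 F [0.2 0.1 0.2] op 0.188 | d [-0.0074 -0.0013  0.01  ] az -0.975
```

The opening of 0.188 is smaller than the knob and there is no grip force, so I need a look.

```bash
python3 - <<'E'
from h import *
im,d=snap('side','s1'); im2,d2=snap('top','t1')
a=cv2.resize(im[130:370,120:400],(560,480)); 
b=cv2.resize(im2[120:290,120:320],(240,204))
a=np.vstack([a,np.zeros((0,560,3),np.uint8)]); c=np.zeros((480,800,3),np.uint8); c[:,:560]=a; c[:204,560:]=b
cv2.imwrite('pics/m1.png',cv2.convertScaleAbs(c[:,:,::-1],alpha=1.5))
print(bot.observe()['opening'],bot.observe()['gripper_force'])
E
```

```text
0.1027001123992952 0.0
```

View pics/m1.png

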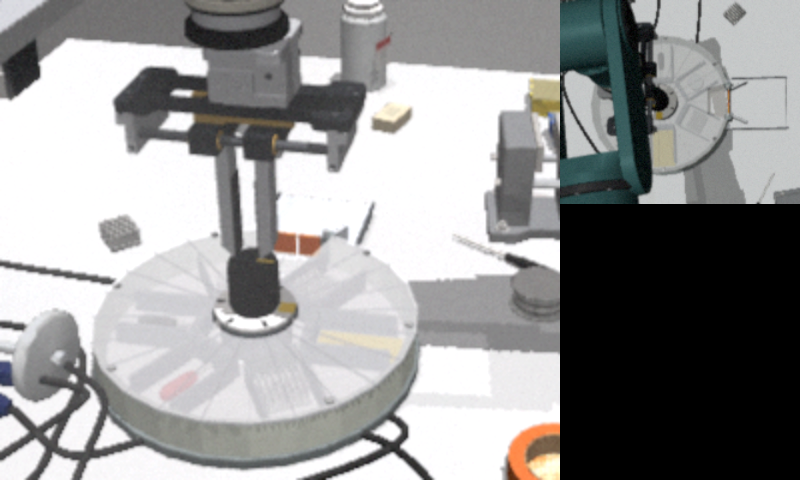

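```bash
python3 - <<'E'
from h import *
d=np.load('s1.npz')['d']; P=cloud('side',d)
for v in range(230,268,4): print(v,[tuple(int(1000*k) for k in P[v,u]) for u in (231,235,246,250,254,258)])
d=np.load('side0.npz')['d']; P0=cloud('side',d); Q=P0[250:290,225:270]; m=Q[...,2]>.088; print('knobtop side',Q[m].mean(0),np.ptp(Q[m],axis=0))
d=np.load('t1.npz')['d']; Pt=cloud('top',d)
c=np.load('t1.npz')['im']
m=(Pt[...,2]>.06)&(Pt[...,2]<.10)&(abs(Pt[...,0]-.62)<.08)&(abs(Pt[...,1]-.14)<.08); print('top view knob',Pt[m].min(0),Pt[m].max(0))
s=bot.observe(); print(s['joints'],s['tool_pos'])
E
```

```text
230 [(641, 158, 154), (636, 154, 153), (702, -98, 2), (611, 155, 156), (604, 159, 159), (670, -80, 15)]
234 [(642, 158, 147), (635, 157, 147), (699, -85, 0), (611, 158, 151), (604, 158, 151), (666, -66, 15)]
238 [(643, 157, 139), (636, 156, 139), (693, -66, 2), (612, 156, 142), (605, 157, 144), (661, -48, 16)]
242 [(644, 155, 131), (636, 159, 134), (689, -53, 1), (612, 156, 135), (605, 159, 138), (604, 139, 126)]
246 [(644, 156, 124), (637, 157, 125), (661, 29, 44), (612, 157, 129), (606, 156, 129), (604, 139, 119)]
250 [(644, 157, 117), (637, 158, 118), (658, 41, 44), (613, 156, 120), (606, 156, 121), (643, 14, 29)]
254 [(681, 60, 44), (637, 159, 111), (628, 132, 96), (612, 158, 114), (606, 156, 114), (643, 15, 20)]
258 [(676, 73, 44), (642, 145, 95), (626, 139, 93), (613, 157, 106), (612, 138, 94), (629, 62, 43)]
262 [(672, 86, 44), (640, 154, 93), (621, 155, 96), (615, 152, 95), (609, 149, 93), (604, 143, 91)]
266 [(668, 98, 44), (638, 161, 90), (619, 162, 94), (613, 160, 93), (608, 155, 90), (604, 146, 85)]
knobtop side [0.61871765 0.16567575 0.10452544] [0.24917235 0.69172882 0.46870982]
top view knob [0.60420357 0.12577499 0.06027765] [0.64371115 0.15961865 0.09913572]
[8.28020374e+00 1.89099691e+01 7.36939748e+01 4.72042932e-03
 8.73986899e+01 8.02784936e+00] [0.62537428 0.14824026 0.06402921]
```

```bash
python3 - <<'E'
from h import *
im,d=snap('side','s2'); P=cloud('side',d)
for v in range(160,270,5): print(v,[tuple(int(1000*k) for k in P[v,u]) for u in (222,233,246,251)])
s=bot.observe(); print(s['opening'],s['gripper_force'],s['tool_pos'],s['wrist_force'],s['ft_torque'],s['tau'])
E
```

```text
160 [(882, -459, 2), (622, 181, 282), (603, 183, 284), (596, 181, 284)]
165 [(872, -431, 0), (626, 171, 270), (608, 167, 270), (601, 167, 270)]
170 [(397, 817, 556), (627, 171, 262), (608, 169, 263), (601, 168, 263)]
175 [(660, 129, 233), (627, 172, 255), (608, 170, 255), (601, 170, 256)]
180 [(645, 170, 244), (628, 169, 245), (608, 172, 248), (601, 170, 248)]
185 [(645, 171, 237), (629, 169, 237), (608, 171, 240), (601, 172, 241)]
190 [(647, 166, 226), (630, 166, 228), (611, 165, 229), (603, 167, 231)]
195 [(643, 180, 225), (630, 169, 221), (609, 173, 225), (601, 172, 225)]
200 [(643, 181, 218), (628, 176, 216), (607, 181, 221), (599, 181, 222)]
205 [(644, 181, 209), (634, 162, 201), (607, 181, 213), (599, 182, 214)]
210 [(784, -177, 0), (636, 158, 190), (616, 155, 191), (608, 156, 192)]
215 [(775, -152, 2), (637, 155, 180), (615, 160, 184), (608, 157, 184)]
220 [(767, -130, 2), (637, 157, 172), (617, 155, 173), (608, 158, 175)]
225 [(761, -110, 1), (637, 158, 164), (617, 156, 165), (609, 156, 166)]
230 [(753, -88, 1), (638, 156, 154), (617, 158, 157), (609, 157, 157)]
235 [(746, -69, 1), (639, 158, 145), (617, 157, 148), (610, 157, 148)]
240 [(740, -50, 1), (639, 157, 136), (618, 156, 138), (610, 157, 139)]
245 [(733, -30, 1), (641, 155, 126), (619, 155, 128), (610, 157, 131)]
250 [(701, 50, 44), (641, 155, 116), (619, 157, 120), (611, 156, 121)]
255 [(695, 68, 44), (675, 65, 45), (620, 156, 110), (612, 156, 111)]
260 [(691, 81, 43), (646, 146, 90), (623, 147, 94), (616, 144, 94)]
265 [(685, 98, 44), (643, 156, 88), (619, 162, 96), (612, 158, 93)]
0.05705283008712326 0.0 [0.6253721  0.1482525  0.06399402] [-0.40799886  0.1685776  -0.29751139] [-0.05877026  0.10217059 -0.02992751] [-3.07101014e-03 -4.34058487e+01 -2.94858760e+01  7.58364704e-02
  6.52813789e-03  1.21042799e-04]
```

Images put the finger tips at z≈0.106, while the reported value is 0.064. The body underside at about 0.203 agrees with the images, so I trust them. I will reopen the fingers and descend in steps.

```bash
python3 -m creep '[{"dx":0,"dy":0,"dz":0,"ax":0,"ay":0,"az":0,"fingers":0},{"dx":0,"dy":0,"dz":0,"ax":0,"ay":0,"az":0,"fingers":0},{"dx":0,"dy":0,"dz":0,"ax":0,"ay":0,"az":0,"fingers":0},{"dx":0,"dy":0,"dz":0,"ax":0,"ay":0,"az":0,"fingers":0},{"dx":0,"dy":0,"dz":0,"ax":0,"ay":0,"az":0,"fingers":0}]' 20 >/dev/null; python3 -m creep '[{"dx":0,"dy":0,"dz":0,"ax":0,"ay":0,"az":0,"fingers":0},{"dx":0,"dy":0,"dz":0,"ax":0,"ay":0,"az":0,"fingers":0},{"dx":0,"dy":0,"dz":0,"ax":0,"ay":0,"az":0,"fingers":0},{"dx":0,"dy":0,"dz":0.025,"ax":0,"ay":0,"az":0,"fingers":0},{"dx":0,"dy":0,"dz":0.05,"ax":0,"ay":0,"az":0,"fingers":0}]'
python3 - <<'E'
from h import *
im,d=snap('side','s3'); P=cloud('side',d)
m=(abs(P[...,0]-.625)<.075)&(abs(P[...,1]-.16)<.03)&(P[...,2]>.055)
Q=P[m]
for a,b in((.575,.60),(.65,.69)):
    k=Q[(Q[:,0]>a)&(Q[:,0]<b)]; print(a,k.min(0),np.percentile(k[:,2],[1,5,20]),len(k))
q=P[(abs(P[...,0]-.625)<.08)&(abs(P[...,1]-.18)<.006)&(P[...,2]>.1)]; print('carriage',q.min(0))
cv2.imwrite('pics/m2.png',cv2.convertScaleAbs(cv2.resize(im[130:330,130:390,::-1],None,fx=2.5,fy=2.5),alpha=1.4))
E
```

```text
clock: 3.58
tool_pos: [0.6259, 0.1483, 0.0491]
eef_rot: [[-0.004, 1.0, 0.001], [1.0, 0.004, 0.0], [0.0, 0.001, -1.0]]
wrist_force: [0.5, 0.1, 0.1]
opening: 0.729
gripper_force: 0.0
0.575 [0.57500183 0.13015529 0.09009826] [0.09922621 0.11811005 0.19726738] 2514
0.65 [0.65000063 0.13001053 0.08961881] [0.09398225 0.10611754 0.14618771] 1575
carriage [0.54503226 0.1740006  0.18739651]
```

View pics/m2.png

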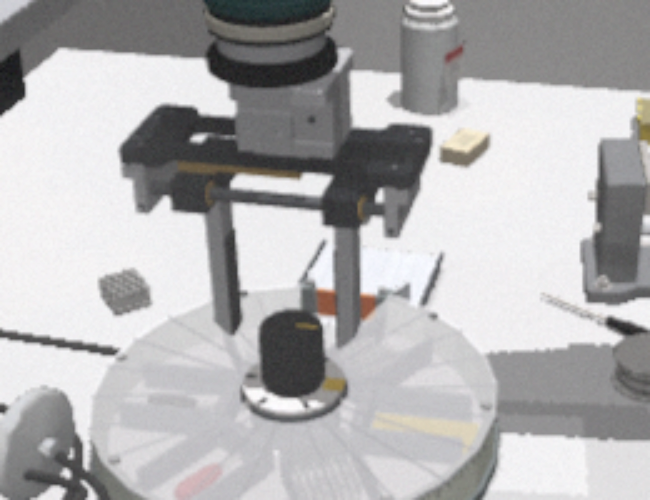

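The tips are at about 0.090 against a reported 0.049, so the z offset is about +0.041. They straddle the knob, so I lower another 28 mm and close.

```bash
python3 -m creep '[{"dx":-0.006,"dy":0,"dz":0.04,"ax":0,"ay":0,"az":0,"fingers":0.2},{"dx":-0.006,"dy":0,"dz":0.08,"ax":0,"ay":0,"az":0,"fingers":0.2},{"dx":-0.006,"dy":0,"dz":0.09,"ax":0,"ay":0,"az":0,"fingers":0.2},{"dx":-0.006,"dy":0,"dz":0.09,"ax":0,"ay":0,"az":0,"fingers":1},{"dx":-0.006,"dy":0,"dz":0.09,"ax":0,"ay":0,"az":0,"fingers":1}]' 20; python3 -m creep '[{"dx":0,"dy":0,"dz":0,"ax":0,"ay":0,"az":0,"fingers":1},{"dx":0,"dy":0,"dz":0,"ax":0,"ay":0,"az":0,"fingers":1},{"dx":0,"dy":0,"dz":0,"ax":0,"ay":0,"az":0,"fingers":1},{"dx":0,"dy":0,"dz":0,"ax":0,"ay":0,"az":0,"fingers":1},{"dx":0,"dy":0,"dz":0,"ax":0,"ay":0,"az":0,"fingers":1}]' 20
```

```text
clock: 4.05
tool_pos: [0.625, 0.1464, 0.0213]
eef_rot: [[-0.004, 1.0, -0.001], [1.0, 0.004, -0.0], [-0.0, -0.001, -1.0]]
wrist_force: [-0.8, 0.1, 0.5]
opening: 0.692
gripper_force: 0.0
clock: 4.47
tool_pos: [0.6251, 0.1466, 0.0228]
eef_rot: [[-0.004, 1.0, -0.0], [1.0, 0.004, 0.0], [0.0, -0.0, -1.0]]
wrist_force: [-1.8, -0.9, 2.1]
opening: 0.422
gripper_force: 20.0
```

```bash
python3 -m creep '[{"dx":0,"dy":0,"dz":0,"ax":0,"ay":0,"az":-0.075,"fingers":1},{"dx":0,"dy":0,"dz":0,"ax":0,"ay":0,"az":-0.15,"fingers":1},{"dx":0,"dy":0,"dz":0,"ax":0,"ay":0,"az":-0.225,"fingers":1},{"dx":0,"dy":0,"dz":0,"ax":0,"ay":0,"az":-0.3,"fingers":1},{"dx":0,"dy":0,"dz":0,"ax":0,"ay":0,"az":-0.375,"fingers":1}]' 20;  python3 -m creep '[{"dx":0,"dy":0,"dz":0,"ax":0,"ay":0,"az":-0.075,"fingers":1},{"dx":0,"dy":0,"dz":0,"ax":0,"ay":0,"az":-0.15,"fingers":1},{"dx":0,"dy":0,"dz":0,"ax":0,"ay":0,"az":-0.225,"fingers":1},{"dx":0,"dy":0,"dz":0,"ax":0,"ay":0,"az":-0.3,"fingers":1},{"dx":0,"dy":0,"dz":0,"ax":0,"ay":0,"az":-0.375,"fingers":1}]' 20; python3 -c "
from h import *
go(.625,.146,.021,88.2)"
```

```text
clock: 4.88
tool_pos: [0.6247, 0.1464, 0.0227]
eef_rot: [[-0.564, 0.826, -0.001], [0.826, 0.564, -0.0], [0.001, -0.001, -1.0]]
wrist_force: [-3.7, -0.4, 2.4]
opening: 0.42
gripper_force: 20.0
clock: 5.3
tool_pos: [0.6245, 0.1462, 0.0228]
eef_rot: [[-0.928, 0.373, -0.002], [0.373, 0.928, -0.001], [0.001, -0.001, -1.0]]
wrist_force: [-3.7, -1.1, 3.8]
opening: 0.422
gripper_force: 20.0
t 5.3 pos [0.6245 0.1462 0.0228] head 68.07 F [-3.7 -1.1  3.8] op 0.422 | d [-0.0017  0.0001  0.0059] az -0.2236
```

```bash
python3 -m creep '[{"dx":0,"dy":0,"dz":0,"ax":0,"ay":0,"az":-0.075,"fingers":1},{"dx":0,"dy":0,"dz":0,"ax":0,"ay":0,"az":-0.15,"fingers":1},{"dx":0,"dy":0,"dz":0,"ax":0,"ay":0,"az":-0.224,"fingers":1},{"dx":0,"dy":0,"dz":0,"ax":0,"ay":0,"az":-0.224,"fingers":1},{"dx":0,"dy":0,"dz":0,"ax":0,"ay":0,"az":-0.224,"fingers":1}]' 20; python3 - <<'E'
from h import *
go(.625,.146,.021,88.2)
im,d=snap('top','t2')
cv2.imwrite('pics/c2.png',cv2.convertScaleAbs(cv2.resize(im[155:255,190:320,::-1],None,fx=6,fy=6,interpolation=cv2.INTER_CUBIC),alpha=1.4))
E
```

```text
clock: 5.72
tool_pos: [0.6245, 0.146, 0.0227]
eef_rot: [[-0.999, 0.039, -0.002], [0.039, 0.999, -0.001], [0.002, -0.001, -1.0]]
wrist_force: [-4.8, -2.3, 5.3]
opening: 0.424
gripper_force: 20.0
t 5.72 pos [0.6245 0.146  0.0227] head 87.74 F [-4.8 -2.3  5.3] op 0.424 | d [-0.0018  0.0001  0.0057] az -0.0051
```

View pics/c2.png

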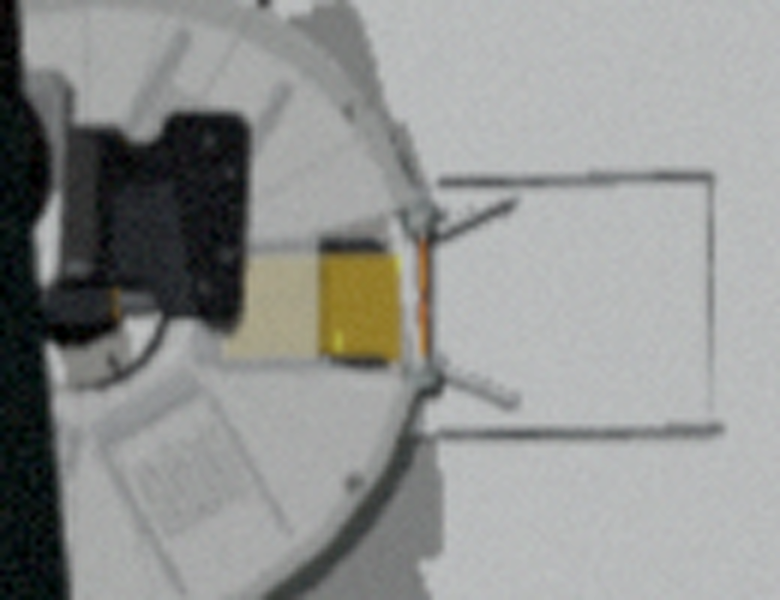

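The crop shows the bay now facing the gate. Yellow floor mouth spans about (400,253) to (400,362), its side edges run from about (240,256) to (400,253) on top and from (232,358) to (400,362) below, and the flap line runs from (424,238) to (424,358).

```bash
python3 - <<'E'
from h import *
q=lambda a,b,h:px('top',190+(a+.5)/6-.5,155+(b+.5)/6-.5,h)
z=np.load('t2.npz'); im=z['im'].astype(int)
I=im[155:255,190:320]; ys=(I[...,0]-I[...,2]>50); ys[:,:]&=True
A=[]
for u in range(42,67):
    v=np.where((I[25:72,u,0]-I[25:72,u,2])>(45 if u>53 else 12))[0]
    if len(v): A.append((u,v.min()+25,v.max()+25)); 
for u,a,b in A[::2]:
    p,r=px('top',190+u,155+a-.5,.014),px('top',190+u,155+b+.5,.014); print(u,a,b,np.round((p+r)/2,4)[:2],round(p[0]-r[0],4))
o=np.array([(x,y) for y,x in np.argwhere((I[...,0]-I[...,2]>40)) if x>=68]); print('flap px',o.min(0),o.max(0))
for v in (o[:,1].min()-.5,o[:,1].max()+.5): print('flap end',px('top',190+o[:,0].mean(),155+v,.037))
for k in ((418,218),(428,376)): print('post',q(*k,.043))
for k in ((515,203),(517,402)): print('cheek out',q(*k,.034))
E
```

```text
42 43 58 [0.6264 0.0842] 0.0384
44 43 58 [0.6262 0.0794] 0.0384
46 43 58 [0.6261 0.0747] 0.0384
48 43 58 [0.626 0.07 ] 0.0384
50 43 58 [0.6258 0.0652] 0.0384
52 43 58 [0.6257 0.0605] 0.0384
54 43 58 [0.6256 0.0558] 0.0384
56 43 58 [0.6254 0.051 ] 0.0384
58 43 58 [0.6253 0.0463] 0.0384
60 43 58 [0.6252 0.0416] 0.0384
62 43 58 [0.625  0.0369] 0.0384
64 43 59 [0.6237 0.0321] 0.0408
66 43 58 [0.6247 0.0274] 0.0384
flap px [70 40] [70 58]
flap end [0.64589756 0.01560598 0.037     ]
flap end [0.60133407 0.01614763 0.037     ]
post [0.6530761  0.01670273 0.043     ]
post [0.59158103 0.01362748 0.043     ]
cheek out [ 0.65993202 -0.02018259  0.034     ]
cheek out [ 0.58204817 -0.01951833  0.034     ]
```

```bash
python3 -m creep '[{"dx":0,"dy":0,"dz":0,"ax":0,"ay":0,"az":-0.003,"fingers":1},{"dx":0,"dy":0,"dz":0,"ax":0,"ay":0,"az":-0.003,"fingers":1},{"dx":0,"dy":0,"dz":0,"ax":0,"ay":0,"az":-0.003,"fingers":0},{"dx":0,"dy":0,"dz":0,"ax":0,"ay":0,"az":-0.003,"fingers":0},{"dx":0,"dy":0,"dz":0,"ax":0,"ay":0,"az":-0.003,"fingers":0}]' 20;  python3 -m creep '[{"dx":0,"dy":0,"dz":-0.05,"ax":0,"ay":0,"az":0,"fingers":0},{"dx":0,"dy":0,"dz":-0.15,"ax":0,"ay":0,"az":0,"fingers":0},{"dx":0,"dy":0,"dz":-0.25,"ax":0,"ay":0,"az":0,"fingers":0},{"dx":0,"dy":0,"dz":-0.34,"ax":0,"ay":0,"az":0,"fingers":0},{"dx":0,"dy":0,"dz":-0.34,"ax":0,"ay":0,"az":0,"fingers":0}]'; python3 -c "
from h import *
go(.592,-.314,.08,-16.6)"
```

```text
clock: 6.18
tool_pos: [0.626, 0.1467, 0.0219]
eef_rot: [[-0.999, 0.033, 0.001], [0.033, 0.999, 0.001], [-0.001, 0.001, -1.0]]
wrist_force: [-0.3, -0.1, 1.0]
opening: 0.601
gripper_force: 0.0
clock: 6.6
tool_pos: [0.6297, 0.1472, 0.1319]
eef_rot: [[-0.999, 0.033, 0.014], [0.033, 0.999, 0.002], [-0.013, 0.003, -1.0]]
wrist_force: [-0.0, 0.1, 1.0]
opening: 0.95
gripper_force: 0.0
t 6.6 pos [0.6297 0.1472 0.1319] head 88.13 F [-0.   0.1  1. ] op 0.95 | d [ 0.0776 -1.5411  0.1677] az -0.8363
```

```bash
python3 -m creep '[{"dx":0.006,"dy":-0.13,"dz":0,"ax":0,"ay":0,"az":0.075,"fingers":0},{"dx":0.012,"dy":-0.26,"dz":0,"ax":0,"ay":0,"az":0.15,"fingers":0},{"dx":0.018,"dy":-0.39,"dz":0,"ax":0,"ay":0,"az":0.225,"fingers":0},{"dx":0.024,"dy":-0.52,"dz":0,"ax":0,"ay":0,"az":0.3,"fingers":0},{"dx":0.03,"dy":-0.65,"dz":0,"ax":0,"ay":0,"az":0.375,"fingers":0}]' >/dev/null; python3 -c "
from h import *
go(.592,-.314,.1,-16.6)"
```

```text
t 7.02 pos [ 0.6099 -0.0496  0.1231] head 54.08 F [-0.   0.4 -0. ] op 0.999 | d [-0.4686 -0.7489  0.0767] az 0.7854
```

```bash
python3 -m creep '[{"dx":-0.065,"dy":-0.104,"dz":0,"ax":0,"ay":0,"az":0.075,"fingers":0},{"dx":-0.13,"dy":-0.208,"dz":0,"ax":0,"ay":0,"az":0.15,"fingers":0},{"dx":-0.195,"dy":-0.312,"dz":0,"ax":0,"ay":0,"az":0.225,"fingers":0},{"dx":-0.26,"dy":-0.416,"dz":0,"ax":0,"ay":0,"az":0.3,"fingers":0},{"dx":-0.325,"dy":-0.52,"dz":0,"ax":0,"ay":0,"az":0.375,"fingers":0}]' >/dev/null; python3 -c "
from h import *
go(.592,-.314,.1,-16.6)"
```

```text
t 7.43 pos [ 0.5985 -0.2335  0.123 ] head 20.3 F [ 1.1 -0.3 -0.4] op 1.0 | d [-0.2443 -0.1135  0.0766] az 0.41
```

```bash
python3 -m creep '[{"dx":-0.1,"dy":-0.045,"dz":0,"ax":0,"ay":0,"az":0.075,"fingers":0},{"dx":-0.2,"dy":-0.09,"dz":0,"ax":0,"ay":0,"az":0.15,"fingers":0},{"dx":-0.244,"dy":-0.113,"dz":0.04,"ax":0,"ay":0,"az":0.225,"fingers":0},{"dx":-0.244,"dy":-0.113,"dz":0.08,"ax":0,"ay":0,"az":0.3,"fingers":0},{"dx":-0.244,"dy":-0.113,"dz":0.12,"ax":0,"ay":0,"az":0.375,"fingers":0}]' >/dev/null;python3 -m creep '[{"dx":0,"dy":0,"dz":0.05,"ax":0,"ay":0,"az":0.035,"fingers":0.2},{"dx":0,"dy":0,"dz":0.1,"ax":0,"ay":0,"az":0.035,"fingers":0.2},{"dx":0,"dy":0,"dz":0.14,"ax":0,"ay":0,"az":0.035,"fingers":0.2},{"dx":0,"dy":0,"dz":0.14,"ax":0,"ay":0,"az":0.035,"fingers":0.2},{"dx":0,"dy":0,"dz":0.14,"ax":0,"ay":0,"az":0.035,"fingers":0.2}]' >/dev/null; python3 - <<'E'
from h import *
go(.592,-.314,-.037,-16.6)
im,d=snap('side','s4')
cv2.imwrite('pics/m3.png',cv2.convertScaleAbs(cv2.resize(im[90:250,230:400,::-1],None,fx=3.5,fy=3.5,interpolation=cv2.INTER_CUBIC),alpha=1.4))
P=cloud('side',d); m=(abs(P[...,0]-.592)<.055)&(abs(P[...,1]+.314)<.03)&(P[...,2]>.025)&(P[...,2]<.15)
Q=P[m]; 
for a,b in((.53,.59),(.595,.65)):
    k=Q[(Q[:,0]>a)&(Q[:,0]<b)]; k=k[k[:,2]<np.min(k[:,2])+.012]; print(np.round(k.min(0),3),np.round(np.median(k,0),3),len(k))
E
```

```text
t 8.27 pos [ 0.5923 -0.3117  0.0445] head -16.22 F [0.  0.2 0.9] op 0.803 | d [-0.0079  0.0017  0.2717] az 0.0042
[ 0.544 -0.305  0.085] [ 0.553 -0.291  0.095] 16
[ 0.627 -0.335  0.086] [ 0.631 -0.318  0.092] 32
```

View pics/m3.png

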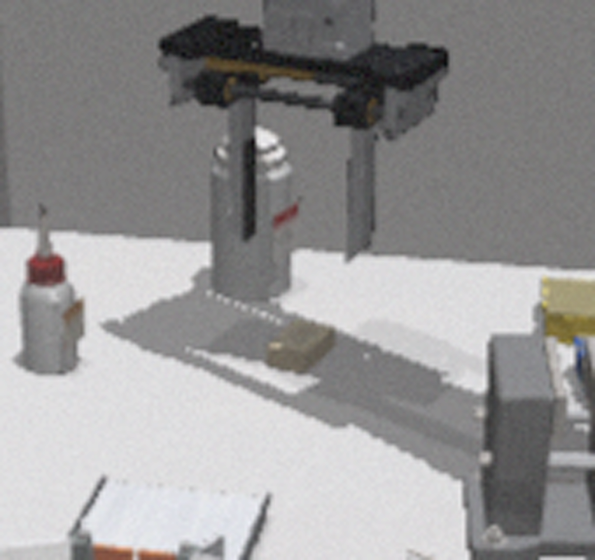

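The tips are again 41 mm above the reported z, they straddle the pack squarely, and the can is clear. Lower and grip.

```bash
python3 -m creep '[{"dx":-0.007,"dy":0.002,"dz":0.1,"ax":0,"ay":0,"az":0.004,"fingers":0.2},{"dx":-0.007,"dy":0.002,"dz":0.2,"ax":0,"ay":0,"az":0.004,"fingers":0.2},{"dx":-0.007,"dy":0.002,"dz":0.25,"ax":0,"ay":0,"az":0.004,"fingers":0.2},{"dx":-0.007,"dy":0.002,"dz":0.266,"ax":0,"ay":0,"az":0.004,"fingers":0.2},{"dx":-0.007,"dy":0.002,"dz":0.266,"ax":0,"ay":0,"az":0.004,"fingers":0.4}]' 12;python3 -m creep '[{"dx":0,"dy":0,"dz":0,"ax":0,"ay":0,"az":0,"fingers":1},{"dx":0,"dy":0,"dz":0,"ax":0,"ay":0,"az":0,"fingers":1},{"dx":0,"dy":0,"dz":0,"ax":0,"ay":0,"az":0,"fingers":1},{"dx":0,"dy":0,"dz":0,"ax":0,"ay":0,"az":0,"fingers":1},{"dx":0,"dy":0,"dz":0,"ax":0,"ay":0,"az":0,"fingers":1}]' 12;python3 -m creep '[{"dx":0,"dy":0,"dz":0,"ax":0,"ay":0,"az":0,"fingers":1},{"dx":0,"dy":0,"dz":0,"ax":0,"ay":0,"az":0,"fingers":1},{"dx":0,"dy":0,"dz":0,"ax":0,"ay":0,"az":0,"fingers":1},{"dx":0,"dy":0,"dz":0,"ax":0,"ay":0,"az":0,"fingers":1},{"dx":0,"dy":0,"dz":0,"ax":0,"ay":0,"az":0,"fingers":1}]'
```

```text
clock: 8.73
tool_pos: [0.5926, -0.3141, -0.0344]
eef_rot: [[0.285, 0.958, -0.001], [0.958, -0.285, 0.001], [0.0, -0.001, -1.0]]
wrist_force: [-0.6, -0.5, 0.3]
opening: 0.763
gripper_force: 0.0
clock: 9.15
tool_pos: [0.5936, -0.3148, -0.0325]
eef_rot: [[0.285, 0.958, 0.002], [0.958, -0.285, -0.001], [-0.0, 0.002, -1.0]]
wrist_force: [-0.6, -0.3, -0.8]
opening: 0.407
gripper_force: 0.0
clock: 9.57
tool_pos: [0.5931, -0.3145, -0.0332]
eef_rot: [[0.285, 0.958, 0.0], [0.958, -0.285, -0.0], [-0.0, 0.001, -1.0]]
wrist_force: [-0.4, 0.3, 3.4]
opening: 0.319
gripper_force: 12.0
```

```bash
python3 -m creep '[{"dx":0,"dy":0,"dz":-0.05,"ax":0,"ay":0,"az":0,"fingers":1},{"dx":0,"dy":0,"dz":-0.12,"ax":0,"ay":0,"az":0,"fingers":1},{"dx":0,"dy":0,"dz":-0.2,"ax":0,"ay":0,"az":0,"fingers":1},{"dx":0,"dy":0,"dz":-0.2,"ax":0,"ay":0,"az":0,"fingers":1},{"dx":0,"dy":0,"dz":-0.2,"ax":0,"ay":0,"az":0,"fingers":1}]'; python3 -c "
from h import *
go(.6214,-.0545,.028,-0.9)"
```

```text
clock: 9.98
tool_pos: [0.594, -0.3151, 0.0276]
eef_rot: [[0.285, 0.958, 0.003], [0.958, -0.285, -0.002], [-0.001, 0.003, -1.0]]
wrist_force: [-0.9, -0.3, -0.6]
opening: 0.319
gripper_force: 12.0
t 9.98 pos [ 0.594  -0.3151  0.0276] head -16.57 F [-0.9 -0.3 -0.6] op 0.319 | d [ 0.8585 -0.1604 -0.0028] az -0.1742
```

```bash
python3 -m creep '[{"dx":0.1,"dy":-0.019,"dz":0,"ax":0,"ay":0,"az":-0.035,"fingers":1},{"dx":0.22,"dy":-0.041,"dz":0,"ax":0,"ay":0,"az":-0.07,"fingers":1},{"dx":0.34,"dy":-0.064,"dz":0,"ax":0,"ay":0,"az":-0.105,"fingers":1},{"dx":0.46,"dy":-0.086,"dz":0,"ax":0,"ay":0,"az":-0.14,"fingers":1},{"dx":0.55,"dy":-0.103,"dz":0,"ax":0,"ay":0,"az":-0.174,"fingers":1}]'; python3 -c "
from h import *
go(.6214,-.0545,.028,-0.9)"
```

```text
clock: 10.4
tool_pos: [0.6087, -0.1441, 0.0232]
eef_rot: [[0.012, 1.0, -0.004], [1.0, -0.012, 0.003], [0.003, -0.004, -1.0]]
wrist_force: [0.5, -0.8, -0.4]
opening: 0.318
gripper_force: 12.0
t 10.4 pos [ 0.6087 -0.1441  0.0232] head -0.71 F [ 0.5 -0.8 -0.4] op 0.318 | d [ 0.299   0.0385 -0.0154] az 0.0022
```

```bash
python3 -m creep '[{"dx":0.09,"dy":0.012,"dz":0,"ax":0,"ay":0,"az":0.002,"fingers":1},{"dx":0.18,"dy":0.024,"dz":0,"ax":0,"ay":0,"az":0.002,"fingers":1},{"dx":0.26,"dy":0.036,"dz":0,"ax":0,"ay":0,"az":0.002,"fingers":1},{"dx":0.29,"dy":0.04,"dz":0,"ax":0,"ay":0,"az":0.002,"fingers":1},{"dx":0.29,"dy":0.04,"dz":0,"ax":0,"ay":0,"az":0.002,"fingers":1}]' >/dev/null; python3 - <<'E'
from h import *
go(.6214,-.0545,-.018,-0.9)
im,d=snap('side','s5')
cv2.imwrite('pics/m4.png',cv2.convertScaleAbs(cv2.resize(im[150:320,170:370,::-1],None,fx=3.5,fy=3.5,interpolation=cv2.INTER_CUBIC),alpha=1.4))
E
```

```text
t 10.82 pos [ 0.6226 -0.0584  0.024 ] head -0.91 F [ 0.1  0.  -0.7] op 0.317 | d [ 0.0128 -0.0038  0.14  ] az -0.0001
```

View pics/m4.png

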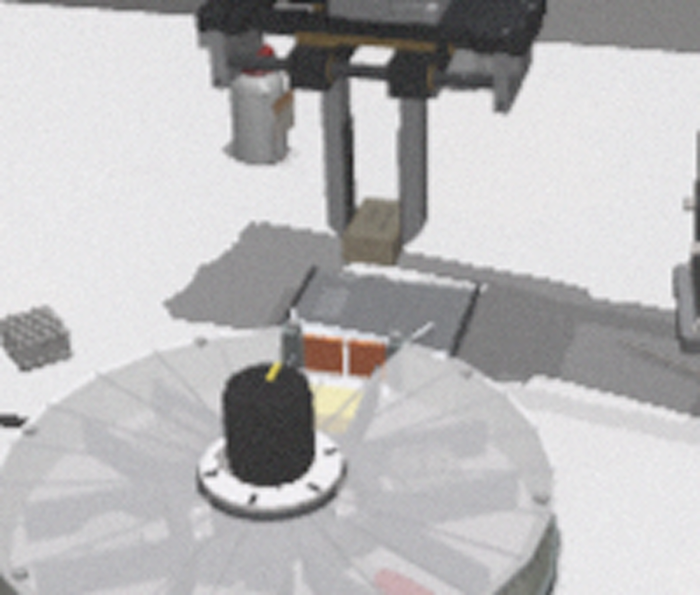

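The picture shows the pack held level above the apron in line with the flaps. Lower it.

```bash
python3 -m creep '[{"dx":0,"dy":-0.003,"dz":0.05,"ax":0,"ay":0,"az":0,"fingers":1},{"dx":0,"dy":-0.003,"dz":0.1,"ax":0,"ay":0,"az":0,"fingers":1},{"dx":0,"dy":-0.003,"dz":0.13,"ax":0,"ay":0,"az":0,"fingers":1},{"dx":0,"dy":-0.003,"dz":0.138,"ax":0,"ay":0,"az":0,"fingers":1},{"dx":0,"dy":-0.003,"dz":0.138,"ax":0,"ay":0,"az":0,"fingers":1}]'
```

```text
clock: 11.28
tool_pos: [0.6217, -0.0617, -0.0167]
eef_rot: [[0.021, 1.0, -0.003], [1.0, -0.021, 0.0], [0.0, -0.003, -1.0]]
wrist_force: [-0.1, 0.8, -0.7]
opening: 0.315
gripper_force: 12.0
```

```bash
python3 -m creep '[{"dx":0,"dy":0,"dz":0.004,"ax":0,"ay":0,"az":0,"fingers":1},{"dx":0,"dy":0,"dz":0.007,"ax":0,"ay":0,"az":0,"fingers":1},{"dx":0,"dy":0,"dz":0.01,"ax":0,"ay":0,"az":0,"fingers":1},{"dx":0,"dy":0,"dz":0.01,"ax":0,"ay":0,"az":0,"fingers":1},{"dx":0,"dy":0,"dz":0.01,"ax":0,"ay":0,"az":0,"fingers":1}]'
```

```text
clock: 11.7
tool_pos: [0.6232, -0.0606, -0.0176]
eef_rot: [[0.019, 1.0, 0.001], [1.0, -0.019, -0.0], [-0.0, 0.001, -1.0]]
wrist_force: [0.6, -0.4, -0.4]
opening: 0.319
gripper_force: 12.0
```

```bash
python3 -m creep '[{"dx":0,"dy":0,"dz":0.003,"ax":0,"ay":0,"az":0,"fingers":1},{"dx":0,"dy":0,"dz":0.006,"ax":0,"ay":0,"az":0,"fingers":1},{"dx":0,"dy":0,"dz":0.009,"ax":0,"ay":0,"az":0,"fingers":1},{"dx":0,"dy":0,"dz":0.009,"ax":0,"ay":0,"az":0,"fingers":1},{"dx":0,"dy":0,"dz":0.009,"ax":0,"ay":0,"az":0,"fingers":1}]'
```

```text
clock: 12.12
tool_pos: [0.6232, -0.0606, -0.0195]
eef_rot: [[0.019, 1.0, 0.001], [1.0, -0.019, -0.0], [-0.0, 0.001, -1.0]]
wrist_force: [-0.9, -0.7, 5.3]
opening: 0.317
gripper_force: 12.0
```

Contact at 5 N, so the pack is on the apron. Release, rise, back off, close.

```bash
python3 -m creep '[{"dx":0,"dy":0,"dz":-0.004,"ax":0,"ay":0,"az":0,"fingers":0.5},{"dx":0,"dy":0,"dz":-0.004,"ax":0,"ay":0,"az":0,"fingers":0.5},{"dx":0,"dy":0,"dz":-0.004,"ax":0,"ay":0,"az":0,"fingers":0.5},{"dx":0,"dy":0,"dz":-0.004,"ax":0,"ay":0,"az":0,"fingers":0.5},{"dx":0,"dy":0,"dz":-0.07,"ax":0,"ay":0,"az":0,"fingers":0.5}]'; python3 -m creep '[{"dx":0,"dy":0,"dz":-0.1,"ax":0,"ay":0,"az":0,"fingers":1},{"dx":-0.06,"dy":0,"dz":-0.1,"ax":0,"ay":0,"az":0,"fingers":1},{"dx":-0.15,"dy":0,"dz":-0.1,"ax":0,"ay":0,"az":0,"fingers":1},{"dx":-0.16,"dy":0,"dz":-0.1,"ax":0,"ay":0,"az":0,"fingers":1},{"dx":-0.16,"dy":0,"dz":-0.1,"ax":0,"ay":0,"az":0,"fingers":1}]' 20;  python3 - <<'E'
from h import *
im,d=snap('top','t3')
go(.623,-.112,-.021,-0.9)
cv2.imwrite('pics/c3.png',cv2.convertScaleAbs(cv2.resize(im[155:255,190:320,::-1],None,fx=6,fy=6,interpolation=cv2.INTER_CUBIC),alpha=1.4))
E
```

```text
clock: 12.53
tool_pos: [0.619, -0.06, -0.0048]
eef_rot: [[0.019, 1.0, -0.01], [1.0, -0.019, 0.002], [0.002, -0.01, -1.0]]
wrist_force: [-0.8, 0.4, -1.1]
opening: 0.499
gripper_force: 0.0
clock: 12.95
tool_pos: [0.6217, -0.1099, 0.0298]
eef_rot: [[0.022, 1.0, -0.0], [1.0, -0.022, 0.0], [0.0, -0.0, -1.0]]
wrist_force: [0.3, -0.1, -0.2]
opening: 0.182
gripper_force: 0.0
t 13.0 pos [ 0.6216 -0.1087  0.0295] head -1.17 F [-0.4  0.   0.3] op 0.136 | d [-0.0111  0.0051  0.1685] az -0.003
```

View pics/c3.png

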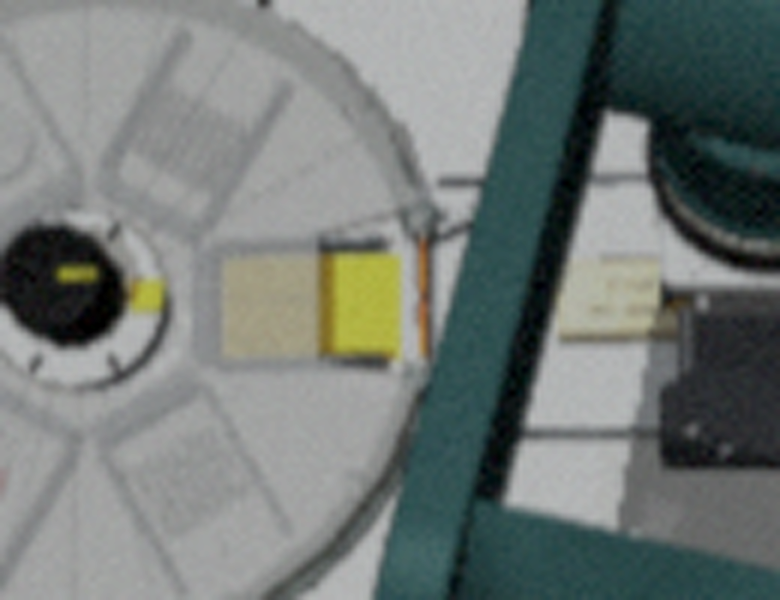

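The bay faces the gate with edges parallel to the apron. The pack lies straight on the apron, from (560,258) to (658,338). Now I compute its position and wait for the fingers to close.

```bash
python3 -m creep '[{"dx":0,"dy":0,"dz":0,"ax":0,"ay":0,"az":0,"fingers":1},{"dx":0,"dy":0,"dz":0.05,"ax":0,"ay":0,"az":0,"fingers":1},{"dx":0,"dy":0,"dz":0.1,"ax":0,"ay":0,"az":0,"fingers":1},{"dx":0,"dy":0,"dz":0.165,"ax":0,"ay":0,"az":0,"fingers":1},{"dx":0,"dy":0,"dz":0.165,"ax":0,"ay":0,"az":0,"fingers":1}]' 20;  python3 - <<'E'
from h import *
q=lambda a,b,h:np.round(px('top',190+(a+.5)/6-.5,155+(b+.5)/6-.5,h),4)
print(q(609,298,.03), q(658,298,.03),'bay',q(222,307,.014),q(400,305.5,.014))
go(.623,-.095,-.022,-0.9)
E
```

```text
clock: 13.42
tool_pos: [0.6184, -0.1064, -0.0243]
eef_rot: [[0.018, 1.0, -0.009], [1.0, -0.018, 0.003], [0.003, -0.009, -1.0]]
wrist_force: [-0.2, -0.3, -1.6]
opening: 0.007
gripper_force: 0.0
[ 0.6222 -0.0556  0.03  ] [ 0.6217 -0.0745  0.03  ] bay [0.6261 0.097  0.014 ] [0.6247 0.0268 0.014 ]
t 13.42 pos [ 0.6184 -0.1064 -0.0243] head -1.02 F [-0.2 -0.3 -1.6] op 0.007 | d [ 0.0383  0.0146 -0.0075] az -0.0013
```

```bash
python3 -m creep '[{"dx":0.02,"dy":0.003,"dz":-0.003,"ax":0,"ay":0,"az":0,"fingers":1},{"dx":0.06,"dy":0.003,"dz":-0.003,"ax":0,"ay":0,"az":0,"fingers":1},{"dx":0.1,"dy":0.003,"dz":-0.003,"ax":0,"ay":0,"az":0,"fingers":1},{"dx":0.14,"dy":0.003,"dz":-0.003,"ax":0,"ay":0,"az":0,"fingers":1},{"dx":0.18,"dy":0.003,"dz":-0.003,"ax":0,"ay":0,"az":0,"fingers":1}]' 20;python3 -c "
from h import *
go(.623,.038,-.022,-0.9)"
```

```text
clock: 13.83
tool_pos: [0.6248, -0.053, -0.0169]
eef_rot: [[0.018, 1.0, 0.002], [1.0, -0.018, -0.0], [-0.0, 0.002, -1.0]]
wrist_force: [-0.1, 0.0, 0.6]
opening: 0.008
gripper_force: 0.3
t 13.83 pos [ 0.6248 -0.053  -0.0169] head -1.04 F [-0.1  0.   0.6] op 0.008 | d [ 0.3033 -0.0117  0.0167] az -0.0016
```

```bash
python3 -m creep '[{"dx":0.04,"dy":-0.003,"dz":0.008,"ax":0,"ay":0,"az":0,"fingers":1},{"dx":0.08,"dy":-0.003,"dz":0.008,"ax":0,"ay":0,"az":0,"fingers":1},{"dx":0.12,"dy":-0.003,"dz":0.008,"ax":0,"ay":0,"az":0,"fingers":1},{"dx":0.16,"dy":-0.003,"dz":0.008,"ax":0,"ay":0,"az":0,"fingers":1},{"dx":0.19,"dy":-0.003,"dz":0.008,"ax":0,"ay":0,"az":0,"fingers":1}]' 20;python3 -c "
from h import *
go(.623,.038,-.022,-0.9)"
```

```text
clock: 14.25
tool_pos: [0.6246, 0.0035, -0.0199]
eef_rot: [[0.018, 1.0, 0.002], [1.0, -0.018, -0.001], [-0.001, 0.002, -1.0]]
wrist_force: [-0.9, -1.9, 2.8]
opening: 0.004
gripper_force: 1.4
t 14.25 pos [ 0.6246  0.0035 -0.0199] head -1.06 F [-0.9 -1.9  2.8] op 0.004 | d [ 0.115  -0.0075  0.0069] az -0.0018
```

```bash
python3 -m creep '[{"dx":0.025,"dy":-0.002,"dz":0,"ax":0,"ay":0,"az":0,"fingers":1},{"dx":0.05,"dy":-0.002,"dz":0,"ax":0,"ay":0,"az":0,"fingers":1},{"dx":0.07,"dy":-0.002,"dz":0,"ax":0,"ay":0,"az":0,"fingers":1},{"dx":0.085,"dy":-0.002,"dz":0,"ax":0,"ay":0,"az":0,"fingers":1},{"dx":0.085,"dy":-0.002,"dz":0,"ax":0,"ay":0,"az":0,"fingers":1}]' 20
```

```text
clock: 14.67
tool_pos: [0.6236, 0.0296, -0.0213]
eef_rot: [[0.018, 1.0, -0.001], [1.0, -0.018, 0.002], [0.002, -0.001, -1.0]]
wrist_force: [-0.0, 1.3, 1.6]
opening: 0.006
gripper_force: 1.4
```

```bash
python3 -m creep '[{"dx":0.003,"dy":0,"dz":0,"ax":0,"ay":0,"az":0,"fingers":1},{"dx":0.006,"dy":0,"dz":0,"ax":0,"ay":0,"az":0,"fingers":1},{"dx":0.008,"dy":0,"dz":0,"ax":0,"ay":0,"az":0,"fingers":1},{"dx":0.01,"dy":0,"dz":0,"ax":0,"ay":0,"az":0,"fingers":1},{"dx":0.01,"dy":0,"dz":0,"ax":0,"ay":0,"az":0,"fingers":1}]' 20
```

```text
clock: 15.08
tool_pos: [0.6237, 0.0306, -0.0212]
eef_rot: [[0.02, 1.0, -0.001], [1.0, -0.02, -0.0], [-0.0, -0.001, -1.0]]
wrist_force: [-0.1, -1.7, 0.4]
opening: 0.005
gripper_force: 0.8
```

```bash
python3 -m creep '[{"dx":0.003,"dy":0,"dz":0,"ax":0,"ay":0,"az":0,"fingers":1},{"dx":0.006,"dy":0,"dz":0,"ax":0,"ay":0,"az":0,"fingers":1},{"dx":0.009,"dy":0,"dz":0,"ax":0,"ay":0,"az":0,"fingers":1},{"dx":0.01,"dy":0,"dz":0,"ax":0,"ay":0,"az":0,"fingers":1},{"dx":0.01,"dy":0,"dz":0,"ax":0,"ay":0,"az":0,"fingers":1}]'
```

```text
clock: 15.5
tool_pos: [0.624, 0.034, -0.0209]
eef_rot: [[0.019, 1.0, -0.0], [1.0, -0.019, 0.0], [0.0, -0.0, -1.0]]
wrist_force: [-0.4, -0.5, -0.9]
opening: 0.003
gripper_force: 0.8
```

```bash
python3 -m creep '[{"dx":0.002,"dy":0,"dz":0,"ax":0,"ay":0,"az":0,"fingers":1},{"dx":0.004,"dy":0,"dz":0,"ax":0,"ay":0,"az":0,"fingers":1},{"dx":0.006,"dy":0,"dz":0,"ax":0,"ay":0,"az":0,"fingers":1},{"dx":0.008,"dy":0,"dz":0,"ax":0,"ay":0,"az":0,"fingers":1},{"dx":0.008,"dy":0,"dz":0,"ax":0,"ay":0,"az":0,"fingers":1}]'
```

```text
clock: 15.92
tool_pos: [0.6242, 0.0363, -0.0207]
eef_rot: [[0.019, 1.0, 0.0], [1.0, -0.019, -0.0], [-0.0, 0.0, -1.0]]
wrist_force: [0.3, -1.2, -1.0]
opening: 0.004
gripper_force: 1.1
```

```bash
python3 -m creep '[{"dx":0.002,"dy":0,"dz":0,"ax":0,"ay":0,"az":0,"fingers":1},{"dx":0.004,"dy":0,"dz":0,"ax":0,"ay":0,"az":0,"fingers":1},{"dx":0.006,"dy":0,"dz":0,"ax":0,"ay":0,"az":0,"fingers":1},{"dx":0.006,"dy":0,"dz":0,"ax":0,"ay":0,"az":0,"fingers":1},{"dx":0.006,"dy":0,"dz":0,"ax":0,"ay":0,"az":0,"fingers":1}]'
```

```text
clock: 16.33
tool_pos: [0.6243, 0.0364, -0.0207]
eef_rot: [[0.019, 1.0, 0.0], [1.0, -0.019, -0.003], [-0.003, 0.0, -1.0]]
wrist_force: [-0.6, -5.2, 0.0]
opening: 0.007
gripper_force: 3.1
```

It stops at y = 0.0364 with 5 N. Press slightly more.

```bash
python3 -m creep '[{"dx":0.001,"dy":0,"dz":0,"ax":0,"ay":0,"az":0,"fingers":1},{"dx":0.003,"dy":0,"dz":0,"ax":0,"ay":0,"az":0,"fingers":1},{"dx":0.004,"dy":0,"dz":0,"ax":0,"ay":0,"az":0,"fingers":1},{"dx":0.004,"dy":0,"dz":0,"ax":0,"ay":0,"az":0,"fingers":1},{"dx":0.004,"dy":0,"dz":0,"ax":0,"ay":0,"az":0,"fingers":1}]'
```

```text
clock: 16.75
tool_pos: [0.6243, 0.0364, -0.0207]
eef_rot: [[0.02, 1.0, 0.0], [1.0, -0.02, -0.005], [-0.005, 0.0, -1.0]]
wrist_force: [0.5, -7.7, 0.1]
opening: 0.005
gripper_force: 4.2
```

The stop is firm: 7.7 N with no further motion. Back off a few mm and lift out through the slot.

```bash
python3 -m creep '[{"dx":-0.008,"dy":0,"dz":0,"ax":0,"ay":0,"az":0,"fingers":1},{"dx":-0.02,"dy":0,"dz":0,"ax":0,"ay":0,"az":0,"fingers":1},{"dx":-0.025,"dy":0,"dz":0,"ax":0,"ay":0,"az":0,"fingers":1},{"dx":-0.025,"dy":0,"dz":-0.04,"ax":0,"ay":0,"az":0,"fingers":1},{"dx":-0.025,"dy":0,"dz":-0.12,"ax":0,"ay":0,"az":0,"fingers":1}]'; python3 -m creep '[{"dx":0,"dy":0,"dz":-0.1,"ax":0,"ay":0,"az":0,"fingers":1},{"dx":-0.05,"dy":0,"dz":-0.2,"ax":0,"ay":0,"az":0,"fingers":1},{"dx":-0.18,"dy":0,"dz":-0.25,"ax":0,"ay":0,"az":0,"fingers":1},{"dx":-0.3,"dy":0,"dz":-0.25,"ax":0,"ay":0,"az":0,"fingers":1},{"dx":-0.42,"dy":0,"dz":-0.25,"ax":0,"ay":0,"az":0,"fingers":1}]'; python3 -m creep '[{"dx":-0.12,"dy":-0.05,"dz":0,"ax":0,"ay":0,"az":0,"fingers":1},{"dx":-0.24,"dy":-0.1,"dz":0,"ax":0,"ay":0,"az":0,"fingers":1},{"dx":-0.36,"dy":-0.15,"dz":0,"ax":0,"ay":0,"az":0,"fingers":1},{"dx":-0.48,"dy":-0.2,"dz":0,"ax":0,"ay":0,"az":0,"fingers":1},{"dx":-0.5,"dy":-0.2,"dz":0,"ax":0,"ay":0,"az":0,"fingers":1}]'
python3 - <<'E'
from h import *
im,d=snap('top','t4'); im2,_=snap('side','s6')
a=cv2.resize(im[165:245,190:320],None,fx=5,fy=5,interpolation=cv2.INTER_CUBIC)[:400]
c=np.zeros((600,800,3),np.uint8); c[:a.shape[0],:a.shape[1]][:,:]=a; b=cv2.resize(im2[215:315,200:320],(240,200)); c[400:,:240]=b; c[400:,240:507]=cv2.resize(im2,(267,200)); c[400:,507:774]=cv2.resize(im,(267,200))
cv2.imwrite('pics/end.png',cv2.convertScaleAbs(c[:,:,::-1],alpha=1.4))
P=cloud('top',d)
for n,u0,u1,v0,v1,lo,hi in[('sink',250,282,115,145,.009,.03),('reel',240,275,287,322,.006,.04),('bottle',370,395,125,160,.09,.14)]:
    Q=P[v0:v1,u0:u1]; m=(Q[...,2]>lo)&(Q[...,2]<hi); print(n,m.sum(),np.round(np.median(Q[m],0),4))
E
```

```text
clock: 17.17
tool_pos: [0.6207, 0.0319, 0.012]
eef_rot: [[0.019, 1.0, -0.008], [1.0, -0.019, 0.0], [-0.0, -0.008, -1.0]]
wrist_force: [-0.1, -0.4, 0.4]
opening: 0.008
gripper_force: 0.0
clock: 17.58
tool_pos: [0.6231, -0.0955, 0.0941]
eef_rot: [[0.017, 1.0, 0.006], [1.0, -0.017, -0.002], [-0.002, 0.006, -1.0]]
wrist_force: [0.1, 0.3, 0.0]
opening: 0.007
gripper_force: 0.0
clock: 18.0
tool_pos: [0.556, -0.2489, 0.0914]
eef_rot: [[0.025, 1.0, -0.001], [1.0, -0.025, -0.004], [-0.004, -0.001, -1.0]]
wrist_force: [0.3, 0.5, 0.2]
opening: 0.005
gripper_force: 0.0
sink 104 [0.8115 0.0022 0.0161]
reel 495 [0.3938 0.0265 0.0246]
bottle 19 [ 0.7586 -0.2679  0.1013]
```

View pics/end.png

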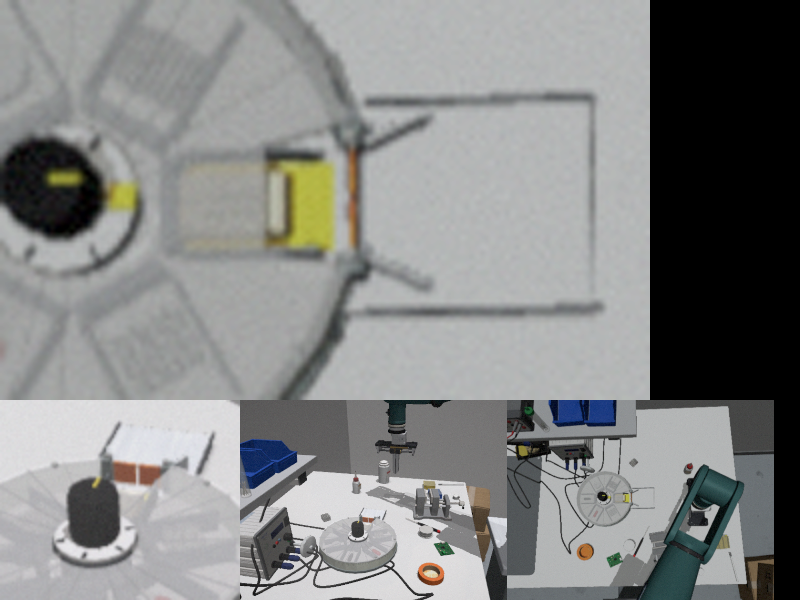

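The pack is home, with its outer end about 30 mm inside the flaps at (288,203). Both flaps are shut at (353,200), the bay is square to the gate, and the bystanders have not moved. Handing in.

```bash
python3 -c "
from workcell import bot
print(bot.finish_job())"
```

```text
the job is handed in; nothing more can be done
None
```

The job is handed in at about 18 s: the pack is fully home in the yellow bay, pressed to a firm stop at about 8 N, with the bay facing the gate, both flaps shut and the bystanders unmoved; no verdict came back.

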